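# Refit the gas hob's knob and hold it pressed in

## Task

The control knob of the portable gas hob was pulled off for cleaning and lies on the table: pick it up, turn it so that the flat in its bore (on the side of its pointed nose) matches the flat of the hob's bare D-shaped shaft, and push it fully home on the shaft. Then press the knob down against the valve spring to its stop and keep pressing, as one does for the flame safety valve: hold it down for at least three seconds and finish with the gripper still pressing the knob, without letting go. Leave the bottles, the bowl and the wooden box where they are.

Things in the scene. Friction and masses are not known exactly. Their poses are not given: they have to be found in the camera images.
- knob: Loose black hob knob, 60 g, lying bore down. Block 28 mm wide (y), 34 high, flat sides from x -20 to +17.5 to grip across the 28; then a 45-degree pointed nose to x +31.5; white line on top towards it. Origin: underside centre, on the bore's axis, z up. Bore: from below, 22 mm deep, D-shaped, 15.6 mm across, its flat 3.5 mm from the axis on the nose side. Nose must point like the shaft's flat.
- knob_nose (a point): Tip of the knob's pointed nose, at the height of its top: 31.5 mm along +x from the knob's axis and 34 mm above its underside.
- hob: Fixed steel gas hob (place and yaw vary): box 360 mm deep (x) x 260 wide (y), flat top 70 mm above the table. Origin: on the table below the shaft; front edge 50 mm to -x, back edge 310 mm to +x. x points from the front edge (shaft) to the burner, z up. Black pan support centred 185 mm to +x, 108 mm high. A short dark dash on the top lies 38 mm to +x of the shaft.
- shaft_tip (a point): Centre of the top end of the upright brass control shaft: 14 mm diameter, 32 mm above the hob's top, one flat 2.5 mm from the axis facing the point's and hob's +x (burner, dash). Rim bevelled over 3 mm. It does not turn; it sinks when pressed. z up. Fully home, the knob's underside is 22 mm below this point: 10 mm above the hob's top unpressed, 4 mm at the stop.
- spindle (a joint): How far the shaft is pressed down against its valve spring, m: 0 free, 0.006 at its stop. It takes 4 N to start and 10 N at the stop, and springs back when let go.
- sauce_bottle: Bystander: a brown bottle, 62 mm in diameter and 170 mm high. Origin: centre of its underside.
- wooden_box: Bystander: an open wooden box, 120 (x) by 160 (y) by 45 mm. Origin: centre of its underside.
- bowl: Bystander: a white bowl, 140 mm in diameter and 40 mm high. Origin: centre of its underside.
- spray_bottle: Bystander: a white spray bottle with a red head, 72 mm in diameter and 174 mm high. Origin: centre of its underside.
There are look-alikes about, which are no part of the job. There is more than one size of the knob; the job needs the middle-sized.

How it is judged:
On the way, in this order (a step that is already met when the one before it is completed fails the run):
1. the knob is picked up, clear of the table (height (world z) of knob above 0.05 m), for 0.1 s.
2. the knob is home on the shaft, nose the way the flat faces, and the gripper keeps it pressed down for 2.5 s (z of knob in the frame of shaft_tip below -0.02 m and horizontal distance between knob and shaft_tip below 0.003 m and x of knob_nose in the frame of shaft_tip above 0.0285 m and angle between knob's own z axis and vertical below 0.12 rad and value of joint spindle above 0.0045 m and contact force between the fingers and knob above 2 N), for 2.5 s.
At the end, for the whole second after the job is handed in: Knob home on the shaft (underside 20 mm or more below its tip), within 3 mm of its axis, nose tip 28.5 mm or more to the flat's side, upright within 0.12 rad; fingers press the knob with over 2 N and the shaft is over 4.5 mm of its 6 mm down (all of step 2); the arm keeps its last pose, push and grip.
It fails at once if the sauce bottle is pushed aside or tipped (distance of sauce_bottle from where it was at the start of the episode above 0.03 m or angle between sauce_bottle's own z axis and vertical above 0.4 rad).
It fails at once if the wooden box is pushed aside or tipped (distance of wooden_box from where it was at the start of the episode above 0.03 m or angle between wooden_box's own z axis and vertical above 0.4 rad).
It fails at once if the bowl is pushed aside or tipped (distance of bowl from where it was at the start of the episode above 0.03 m or angle between bowl's own z axis and vertical above 0.4 rad).
It fails at once if the spray bottle is pushed aside or tipped (distance of spray_bottle from where it was at the start of the episode above 0.03 m or angle between spray_bottle's own z axis and vertical above 0.4 rad).
It also fails if it takes over 61 s, if anything falls off the work surface, if the arm or the gripper's body presses on something with over 40 N, if the wrist force passes 120 N, or if a joint passes its speed limit or range.

## Robot

A 6-joint arm with a two-finger parallel gripper is mounted at the origin on the work surface. World frame = base frame: x ahead of the robot, y to its left, z up, the work surface at z = 0. Lengths are in m, angles in rad, forces in N, time in s.
With the tool pointing down it reaches from about 0.275 to 0.875 m from the base axis. Payload 12.5 kg.
Tool frame: the origin (TCP) lies on the centre line of the jaws, within the pads' length; the fingertips stand r.finger_overhang ahead of it and the grasp point (between the pads) lies 3 mm ahead of it (r.finger_overhang is the distance from the TCP to the fingertips, in m); z points along the fingers, y is the line along which they close (so a half turn about z gives the same grasp; the last joint's range is limited). The gripper opens to 85 mm and grips with 20 to 120 N. Pads are 22 mm wide; open, the fingers measure 114 mm over their backs; the gripper's body (76 mm by 85 mm) begins 54 mm behind the grasp point. The pads swing forward as they close: fully open they stand 13 mm farther back than shut.
Start: joints at [1.173, 0.351, 1.652, -0, 1.139, -0.085], TCP at [0.169, 0.523, 0.253] pointing down, gripper open.
Joint ranges: [-2.75, 2.75], [-0.79, 2.1], [0.01, 2.65], [-1.57, 4.71], [0.07, 3.14], [-2.87, 2.87]. Speed limits (rad/s): [2.22, 2.22, 2.79, 3.14, 3.14, 3.14].

## Interface

Orientations are given as a unit quaternion [x, y, z, w].
In Python, from cell import r, optics gives the robot as it stands. The module is installed in compiled form; this text tells all that it offers. Calls block until the motion is done:
- r.move_to(position, orientation): joint-space move of the TCP to a pose.
- r.move_linear(position, rot=None, vel=0.15): straight line of the TCP; rot=None keeps the orientation; vel is the mean speed in m/s.
- r.set_joints(angles): joint-space move.
- r.set_gripper(opening, squeeze=None): opening from 0.0 (shut) to 1.0 (fully open); squeeze is the grip in N (None keeps the last); returns when the fingers have stopped.
- r.sleep(seconds).
- r.inverse_kinematics(position, orientation): joint angles nearest the present ones, or None.
- optics.get_image(name): name is "side" or "top"; returns a dict with "pixels" (384x512x3 uint8, red, green, blue), "depth" (384x512 float32, m along the optical axis (not along the pixel's ray), 0 where there is no reading), "fx", "fy", "cx", "cy" (pixels), "D" ([k1, k2, p1, p2, k3] as OpenCV has them; the pictures are not rectified), "camera_from_world" (4x4, takes a point from world to camera coordinates). Camera axes: x right, y down, z forward; pixel columns grow to the right and rows downward; lengths in m; the calibration is good to about 2 mm. A picture is of the moment at which its call begins.
A pose or a line that the arm cannot do raises r.PlanningError and nothing moves.
- r.hand_in(): hands the job in; it is judged then, once.
Readings, each from a call of its own:
- r.current_t(): time.
- r.current_q(): joint angles.
- r.current_qvel(): joint speeds.
- r.current_effort(): joint torques, N m.
- r.current_tool_pos(): TCP position.
- r.current_ee_rot(): TCP orientation.
- r.current_contact_force(): force on the tool from outside, world axes, zero at the start.
- r.current_torque(): the same for the moment, N m.
- r.current_opening(): opening from 0.0 (shut) to 1.0 (fully open).
- r.current_finger_force(): force on a finger pad.
Only numpy, scipy, OpenCV 4.12 (cv2) and the standard library are available. Lean on these libraries where they do the work, as an engineer would, in place of code of your own. Each camera call takes 0.05 s, during which the arm holds its last target. There are 200 camera calls.

## Working session

There is one attempt and no reset: what is moved stays moved. The work goes in short steps, each a Python script; the robot and the scene stay as the last script left them, time stands still between calls to the robot, and variables do not carry over. Pictures are saved under pics/ and viewed, at most 10 in all, crops included, and the job is handed in when it is done.

```bash
mkdir -p pics
cat > h.py <<'E'
import numpy as np, cv2
from cell import r, optics
def grab(n):
    im=optics.get_image(n); np.savez('%s.npz'%n,**im); return im
def load(n):
    return dict(np.load('%s.npz'%n))
def KD(im): return np.array([[im['fx'],0,im['cx']],[0,im['fy'],im['cy']],[0,0,1.]]),np.array(im['D'],float)
def ray(im,u,v):
    K,D=KD(im); p=cv2.undistortPoints(np.array([[[u,v]]],float),K,D)[0,0]
    M=np.linalg.inv(im['camera_from_world']); return M[:3,3],M[:3,:3]@np.array([p[0],p[1],1])
def atz(im,u,v,z):
    o,d=ray(im,u,v); return o+d*(z-o[2])/d[2]
def atd(im,u,v):
    o,d=ray(im,u,v); return o+d*im['depth'][int(round(v)),int(round(u))]
def proj(im,P):
    K,D=KD(im);C=np.array(im['camera_from_world']);return cv2.projectPoints(np.array(P,float).reshape(-1,1,3),cv2.Rodrigues(C[:3,:3])[0],C[:3,3],K,D)[0][:,0]
def crop(im,u0,v0,u1,v1,s,fn):
    cv2.imwrite(fn,cv2.resize(im['pixels'][v0:v1,u0:u1,::-1],None,fx=s,fy=s,interpolation=cv2.INTER_CUBIC))
E
python3 - <<'E'
from h import *
for n in('top','side'):
    im=grab(n); crop(im,0,0,512,384,1.5,'pics/%s0.png'%n)
    print(n,np.linalg.inv(im['camera_from_world'])[:3,3].round(3))
print(r.finger_overhang,r.current_t(),r.current_ee_rot())
E
```

```text
top [ 0.399 -0.022  1.37 ]
side [0.314 0.833 0.729]
0.022 0.1 [ 1.55765576e-01  9.87793908e-01 -5.12872456e-04 -1.35966891e-04]
```

View pics/top0.png

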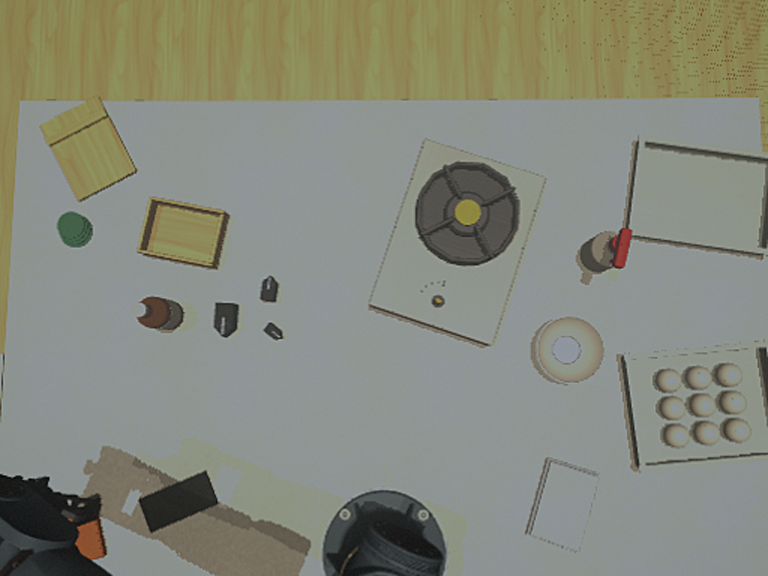

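View pics/side0.png

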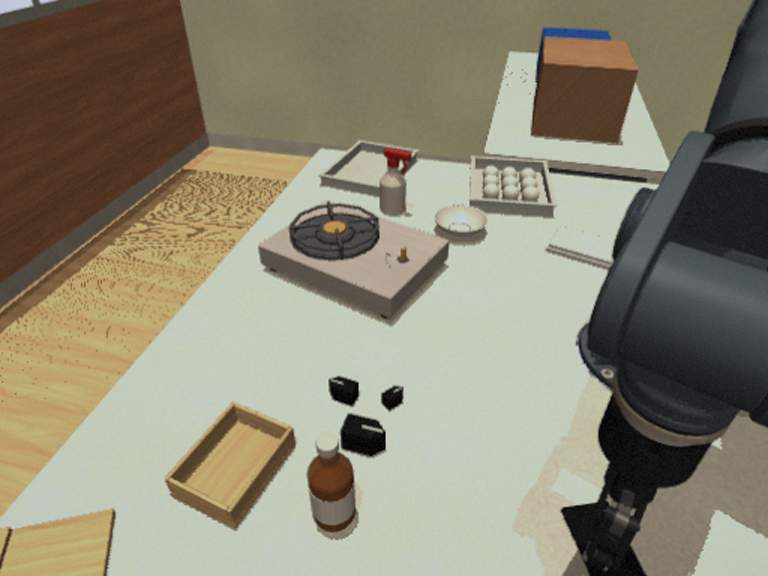

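Top picture (1.5x): the knobs are at (227,319), largest; (269,289), middle; and (273,331), smallest. The shaft is at (438,300), the burner at (468,212) and the brown bottle at (160,313). The black slab at (178,500) is a shadow or other object. By size I choose (269,289), and I'll check it in a close crop.

Run:
```python
from h import *
im=load('top'); s=load('side')
def c(im,u,v,w,h,k): return cv2.resize(im['pixels'][v:v+h,u:u+w,::-1],None,fx=k,fy=k,interpolation=cv2.INTER_CUBIC)
a=c(im,140,180,50,50,8); b=c(im,270,180,50,50,8)
cv2.imwrite('pics/c1.png',np.hstack([a,b]))
K=[]
for (u,v) in((151,213),(179,193),(182,220)):
    print(atd(im,u,v).round(4))
# dark mask of middle knob
g=im['pixels'].max(2)
n,l,st,ce=cv2.connectedComponentsWithStats((g[180:230,140:195]<70).astype('u1'))
for i in range(1,n):
    if st[i,4]>20:
        ys,xs=np.where(l==i); (cx,cy),(w,h),an=cv2.minAreaRect(np.c_[xs+140,ys+180].astype('f4'))
        d=np.linalg.norm(atz(im,cx,cy,.034)-atz(im,cx+1,cy,.034)); print(cx,cy,(w+1)*d,(h+1)*d,an,st[i])
```

```text
[0.4705 0.3215 0.047 ]
[0.533  0.2392 0.0366]
[0.4501 0.2299 0.0272]
179.0 192.0 0.05274538970479011 0.03412936980898184 90.0 [ 34   4  11  17 126]
150.220703125 212.8517303466797 0.04749758229474401 0.07239611682142702 4.763641834259033 [  3  22  16  23 262]
182.25001525878906 221.25003051757812 0.040113839131608084 0.024864919618944385 45.0 [36 35 12 11 68]
```

View pics/c1.png

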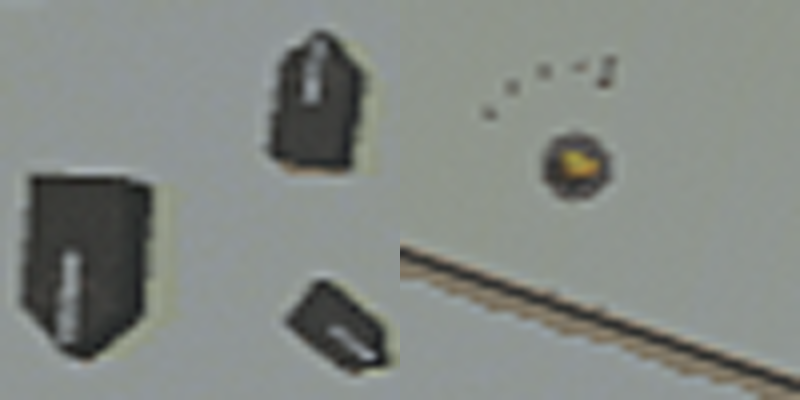

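The crop shows the middle knob at full-resolution (179,192), nose towards the top of the image. Its depth puts the top at about 0.035 m, against 0.047 m and 0.027 m for the look-alikes, so it is the right one. The shaft tip is at about (341.9,200) and its dash at about (345.8,188.6).

```bash
cat >> h.py <<'E'
from scipy.optimize import minimize
OUT=np.array([[-.02,-.014],[.0175,-.014],[.0315,0],[.0175,.014],[-.02,.014]])
def knobpts(x,y,a,z0=0):
    R=np.array([[np.cos(a),-np.sin(a)],[np.sin(a),np.cos(a)]]); q=OUT@R.T+[x,y]
    return np.r_[np.c_[q,np.full(5,z0)],np.c_[q,np.full(5,z0+.034)]]
def fitknob(im,x0,z0=0,m=14,th=None):
    uv=proj(im,knobpts(*x0,z0)); u0,v0=(uv.min(0)-m/2).astype(int); u1,v1=(uv.max(0)+m/2).astype(int)
    g=im['pixels'][v0:v1,u0:u1].max(2).astype(np.float32); bg=np.percentile(g,85); fg=np.percentile(g,8)
    s=np.clip((bg*.9-g)/(bg*.9-fg),0,1); s=cv2.morphologyEx(s,cv2.MORPH_CLOSE,np.ones((3,3)))
    S=8
    def ren(p):
        h=cv2.convexHull((((proj(im,knobpts(*p,z0))-[u0,v0]+.5)*S-.5)*16).round().astype(np.int32))
        c=np.zeros((s.shape[0]*S,s.shape[1]*S),np.uint8); cv2.fillConvexPoly(c,h,255,shift=4)
        return cv2.resize(c,s.shape[::-1],interpolation=cv2.INTER_AREA)/255.
    f=lambda p:((ren(p)-s)**2).sum()
    best=None
    for da in(-.2,0,.2):
        p=np.array(x0)+[0,0,da]
        o=minimize(f,p,method='Nelder-Mead',options=dict(initial_simplex=[p,p+[.006,0,0],p+[0,.006,0],p+[0,0,.15]],xatol=1e-5,fatol=1e-3))
        if best is None or o.fun<best.fun: best=o
    return best.x,best.fun,s.sum()
E
python3 - <<'E'
from h import *
t=load('top'); s=load('side')
for n,im in(('top',t),('side',s)): print(n,fitknob(im,(.53,.24,.05)))
P=[atz(t,u/1.5-.17,v/1.5-.17,.07)[:2] for u,v in((370,305),(491,346),(546,178),(425,139))]
P=np.array(P);print(P.round(4)); fl,fr,br,bl=P
print('sizes',[np.linalg.norm(a-b).round(4) for a,b in((fl,fr),(fr,br),(br,bl),(bl,fl))])
for d in(br-fr,bl-fl): print('yaw',np.arctan2(d[1],d[0]))
for d in(fl-fr,bl-br): print('yaw',np.arctan2(-d[0],d[1]))
f=lambda X,o:o+(X+.5)/8-.5
print('tip',atz(t,f(578,270),f(163,180),.102),'ring',atz(t,f(576,270),f(166,180),.07),'dash',atz(t,f(607,270),f(72,180),.07))
print('side tip',atz(s,403/1.5,248/1.5,.102),'depth',atd(t,342,200),atd(s,403/1.5,250/1.5))
crop(s,245,150,305,190,12,'pics/c2.png')
E
```

```text
top (array([ 0.53240501,  0.24238364, -0.12822907]), np.float64(2.9382393790423453), np.float32(158.37549))
side (array([ 0.53115601,  0.24012448, -0.14003148]), np.float64(5.394690498591863), np.float32(287.30322))
[[ 0.4994  0.0292]
 [ 0.4186 -0.2106]
 [ 0.7579 -0.3259]
 [ 0.8401 -0.0815]]
sizes [np.float64(0.253), np.float64(0.3583), np.float64(0.2578), np.float64(0.3582)]
yaw -0.3274945797155367
yaw -0.31417773496979445
yaw -0.3248468015175588
yaw -0.3243240172363202
tip [ 0.50692034 -0.24963816  0.102     ] ring [ 0.50851527 -0.2546312   0.07      ] dash [ 0.54380622 -0.26674946  0.07      ]
side tip [ 0.50463049 -0.10377483  0.102     ] depth [ 0.51533949 -0.26845122  0.00061833] [ 0.50388767 -0.10083281  0.09886234]
```

View pics/c2.png

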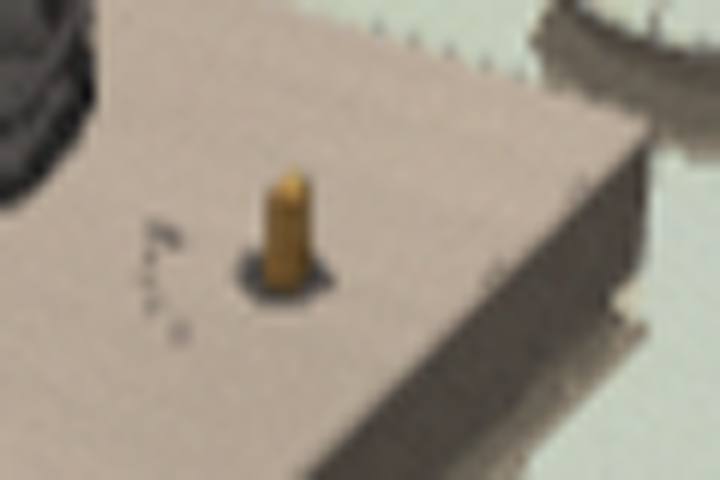

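The side crop shows the shaft tip centre at crop (288,182), which is full-resolution (269.0,165.2). I also made an offset error: the top-crop shaft X has to be reduced by 400. I'll correct that and start the pick.

```bash
cat >> h.py <<'E'
from scipy.spatial.transform import Rotation as Ro
def quat(a,flip=0):
    a=a+np.pi*flip; c,s=np.cos(a),np.sin(a)
    return Ro.from_matrix([[c,s,0],[s,-c,0],[0,0,-1]]).as_quat()
E
python3 - <<'E'
from h import *
t=load('top'); s=load('side')
f=lambda X,o:o+(X+.5)/8-.5
tip=atz(t,f(178,270),f(163,180),.102);print('tip',tip,'ring',atz(t,f(176,270),f(166,180),.07),'dash',atz(t,f(207,270),f(72,180),.07))
print('side',atz(s,245+288.5/12-.5,150+182.5/12-.5,.102))
P=np.array([[ 0.4994,0.0292],[0.4186,-0.2106],[0.7579,-0.3259],[0.8401,-0.0815]])
a=-.3227; x=np.array([np.cos(a),np.sin(a)]); print('hob', P.mean(0)-x*.13)
for fl in(0,1):
    for p,ya in(((.532,.2415,.03),-.134),((tip[0],tip[1],.12),a)): print(fl,r.inverse_kinematics(p,quat(ya,fl)))
E
```

```text
tip [ 0.50663104 -0.10437335  0.102     ] ring [ 0.50821566 -0.10570954  0.07      ] dash [ 0.54360359 -0.11749029  0.07      ]
side [ 0.5058194  -0.10726075  0.102     ]
hob [ 0.50571026 -0.10597331]
0 [ 3.46458012e-01  7.17247067e-01  1.69304397e+00 -4.44089210e-16
  7.31301619e-01  2.05125434e+00]
0 [-2.93188448e-01  4.76160657e-01  1.84700458e+00 -4.44089210e-16
  8.18427414e-01  1.60030788e+00]
1 [ 3.46458012e-01  7.17247067e-01  1.69304397e+00 -4.44089210e-16
  7.31301619e-01 -1.09033831e+00]
1 [-2.93188448e-01  4.76160657e-01  1.84700458e+00 -4.44089210e-16
  8.18427414e-01 -1.54128477e+00]
```

Run:
```python
from h import *
K=np.array([.532,.2415]); q=quat(-.134,1)
r.set_gripper(.75,60)
r.move_to([*K,.25],q); r.move_linear([*K,.06],vel=.2); r.move_linear([*K,.03],vel=.06)
print(r.current_contact_force())
r.set_gripper(0,60); print(r.current_opening(),r.current_finger_force())
r.move_linear([*K,.20],vel=.15)
a=-.323; S=np.array([.506,-.106])
r.move_to([*S,.20],quat(a,1))
print(r.current_opening(),r.current_tool_pos(),r.current_contact_force(),r.current_t())
z0=.17
for n in('top','side'):
    im=grab(n)
    try: print(n,fitknob(im,(S[0],S[1],a),z0))
    except Exception as e: print(e)
im=load('side');u,v=proj(im,[[*S,.19]])[0].astype(int);u2,v2=u,v
A=cv2.resize(im['pixels'][v-40:v+40,u-35:u+35,::-1],(400,457))
im=load('top');u,v=proj(im,[[*S,.19]])[0].astype(int)
B=cv2.resize(im['pixels'][v-40:v+40,u-35:u+35,::-1],(400,457));print(u2,v2,u,v)
cv2.imwrite('pics/c3.png',np.hstack([A,B]))
```

```text
[0.79991399 0.17790013 0.16767325]
0.3139160715846405 59.88505303859711
0.31401975143695465 [ 0.506291   -0.10524299  0.19992965] [-0.28892537  0.01277249 -0.64168545] 6.8917
top (array([ 0.48907095, -0.1079794 ,  1.05691809]), np.float64(148.30531645430227), np.float32(395.86115))
side (array([ 0.50841293, -0.11256521, -0.310162  ]), np.float64(186.3541740038316), np.float32(450.91278))
269 140 294 197
```

View pics/c3.png

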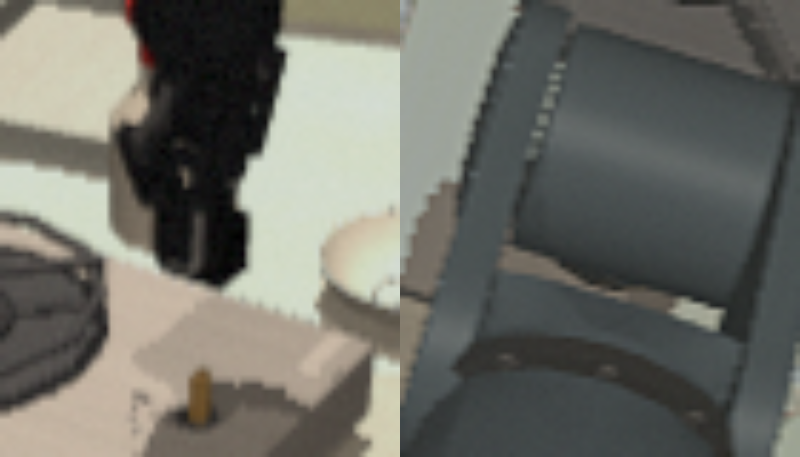

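The knob is held: opening 0.314, and in the side view it hangs at crop (200,240) above the shaft at (200,380). The top camera is blocked. I'll lower it with force feedback and yield to any side force.

Run:
```python
from h import *
S=np.array([.506,-.106])
r.move_linear([*S,.14],vel=.1); r.sleep(.3)
print(r.current_tool_pos()-[*S,.14]); f0=np.array(r.current_contact_force()); print(f0)
p=S.copy(); z=.136
while z>.112:
    r.move_linear([*p,z],vel=.03); r.sleep(.05)
    f=np.array(r.current_contact_force())-f0
    print(round(z,4),(p*1e3).round(2),(np.array(r.current_tool_pos())*1e3).round(2),f.round(1))
    if abs(f[2])>18: break
    l=np.hypot(*f[:2])
    if l>2: p=p+f[:2]/l*min(.0006,.0001*l)
    z-=.001 if l<8 else 0.0005
print(r.current_t(),r.current_opening())
```

```text
[ 1.51478887e-04 -6.66033449e-05  3.68683077e-04]
[ 0.10612737  0.62561531 -0.19523656]
0.136 [ 506. -106.] [ 505.94 -105.99  135.86] [-0.4 -0.3 -0. ]
0.135 [ 506. -106.] [ 506.02 -106.    135.01] [ 0.3 -0.3 -0.5]
0.134 [ 506. -106.] [ 505.98 -106.    133.97] [-0.7 -0.   0.2]
0.133 [ 506. -106.] [ 506.   -105.99  132.97] [ 0.1 -1.1 -0.1]
0.132 [ 506. -106.] [ 505.98 -106.    131.94] [-0.1 -1.1  0.4]
0.131 [ 506. -106.] [ 506.   -106.    130.99] [-1.1 -0.1  0. ]
0.13 [ 506. -106.] [ 506.02 -106.01  130.  ] [ 0.8 -0.4  0.2]
0.129 [ 506. -106.] [ 506.14 -106.08  129.03] [ 1.1 -1.6 -1.4]
0.128 [ 506. -106.] [ 506.18 -106.09  128.05] [ 2.7 -2.2 -1.1]
0.127 [ 506.27 -106.22] [ 506.2  -106.21  126.89] [ 0.8 -1.7 -1.2]
0.126 [ 506.27 -106.22] [ 506.24 -106.22  125.92] [ 1.6 -1.4 -1.6]
0.125 [ 506.44 -106.36] [ 506.27 -106.3   124.87] [ 0.  -0.7 -1.6]
0.124 [ 506.44 -106.36] [ 506.3  -106.31  123.9 ] [ 0.1 -0.8 -1.2]
0.123 [ 506.44 -106.36] [ 506.39 -106.36  122.94] [-1.2 -1.2 -1.2]
0.122 [ 506.44 -106.36] [ 506.44 -106.37  121.97] [-0.2 -1.5 -1. ]
0.121 [ 506.44 -106.36] [ 506.42 -106.34  120.94] [-0.4 -1.6 -1.2]
0.12 [ 506.44 -106.36] [ 506.41 -106.35  119.94] [-0.3 -1.8 -1.2]
0.119 [ 506.44 -106.36] [ 506.39 -106.38  118.92] [-1.1 -1.2 -2.1]
0.118 [ 506.44 -106.36] [ 506.4  -106.36  117.95] [-0.3 -1.7 -0.6]
0.117 [ 506.44 -106.36] [ 506.4  -106.35  116.93] [ 0.7 -1.3 -1.1]
0.116 [ 506.44 -106.36] [ 506.42 -106.35  115.93] [-0.1 -1.8 -1.2]
0.115 [ 506.44 -106.36] [ 506.41 -106.37  114.94] [-0.3 -1.3 -1.2]
0.114 [ 506.44 -106.36] [ 506.43 -106.39  113.95] [ 0.4 -1.9 -0.9]
0.113 [ 506.44 -106.36] [ 506.42 -106.35  112.95] [-0.1 -1.1 -1.1]
15.275 0.31368645765624764
```

It slid onto the shaft with forces of 2-3 N or less. Next I press to the stop.

Run:
```python
from h import *
p=[.50644,-.10636]; f0=np.array([.1,.6,-.2]); z=.112
while z>.0985:
    r.move_linear([*p,z],vel=.03); r.sleep(.1)
    f=np.array(r.current_contact_force())-f0
    print(round(z,4),(np.array(r.current_tool_pos())*1e3).round(2),f.round(1))
    if f[2]>22: break
    z-=.001 if z>.105 else .0005
print(r.current_t(),r.current_opening(),r.current_finger_force())
im=grab('side');u,v=proj(im,[[*p,.09]])[0].astype(int)
crop(im,u-30,v-30,u+30,v+25,10,'pics/c4.png')
```

```text
0.112 [ 506.42 -106.37  111.95] [-0.1 -2.  -1.3]
0.111 [ 506.42 -106.35  110.95] [-0.  -2.4 -1.2]
0.11 [ 506.51 -106.38  110.14] [-0.7 -2.4  2.5]
0.109 [ 506.53 -106.38  109.08] [-1.  -2.3  3.1]
0.108 [ 506.51 -106.37  108.07] [-1.2 -2.1  5.1]
0.107 [ 506.53 -106.37  107.08] [-1.6 -2.9  5.9]
0.106 [ 506.52 -106.39  106.16] [-1.3 -1.3  6.5]
0.105 [ 506.53 -106.39  105.23] [-1.2 -2.8  7.4]
0.1045 [ 506.53 -106.42  104.76] [-1.9 -2.1  7.9]
0.104 [ 506.58 -106.39  104.38] [-1.5 -1.7 10.1]
0.1035 [ 506.61 -106.42  104.23] [-5.3 -1.2 14.3]
0.103 [ 506.68 -106.44  104.14] [-5.4 -1.3 20.3]
0.1025 [ 506.74 -106.43  104.03] [-8.4 -0.9 26.3]
19.825 0.31462405426842144 63.054585456848145
```

View pics/c4.png

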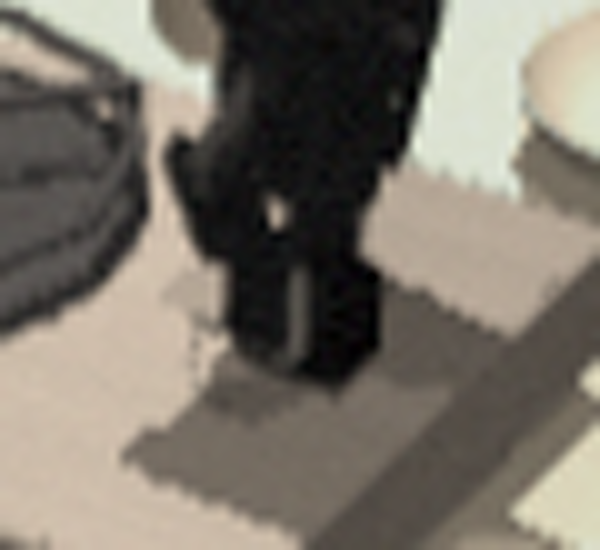

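The force profile matches the description: contact at TCP 0.110, a rise to about 10 N over 6 mm, then a hard stop. The crop shows the knob seated just above the hob at (300,330), with its nose towards the burner. I'll hold and hand in.

Run:
```python
from h import *
r.sleep(4)
print(r.current_tool_pos(),r.current_contact_force(),r.current_finger_force(),r.current_t())
print(r.hand_in())
```

```text
[ 0.50672275 -0.10647355  0.10404814] [-7.27080719 -0.02729822 25.36141352] 63.05269718170166 23.875
the job is handed in; nothing more can be done
None
```

I put the middle-sized knob fully home on the shaft with its nose towards the burner, pressed it to the spring's stop and held it at about 25 N for over 4 s, and handed the job in at about 24 s with the gripper still pressing; the hand-in call gave no verdict.

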